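Uncouple the test nipple from the sprung quick coupling and park it

ROBOT

A 6-joint arm with a two-finger parallel gripper is mounted at the origin on the work surface. World frame = base frame: x ahead of the robot, y to its left, z up, the work surface at z = 0. Lengths are in mm, angles in rad, forces in N, time in s.
With the tool pointing down it reaches from about 275 to 750 mm from the base axis. Payload 10.2 kg.
Tool frame: the origin (TCP) lies between the finger pads; the fingertips stand 17 mm ahead of it and the grasp point (between the pads) lies 2 mm behind it; z points along the fingers, y is the line along which they close (so a half turn about z gives the same grasp; the last joint's range is limited). The gripper opens to 85 mm and grips with 20 to 120 N. Pads are 22 mm wide; open, the fingers measure 114 mm over their backs; the gripper's body (76 mm by 85 mm) begins 54 mm behind the grasp point. The pads swing forward as they close: fully open they stand 13 mm farther back than shut.
Start: joints at [1.109, 0.313, 1.498, -0, 1.331, -0.223], TCP at [124.195, 510.105, 248.294] pointing down, gripper open.
Joint ranges: [-2.94, 2.94], [-0.97, 2.17], [0.19, 2.56], [-1.23, 4.37], [0.02, 3.11], [-2.88, 2.88]. Speed limits (rad/s): [2.39, 2.39, 3.01, 3.14, 3.14, 3.14].

INTERFACE

Orientations are given as a unit quaternion [w, x, y, z].
In Python, from rig import * gives the robot as it stands.
- The arm moves only by the tool step_arm, never from a script. Its argument "commands" is text: rows parted by semicolons, each of 7 numbers parted by spaces: the opening, from 0 (shut) to 1 (fully open), then the shift along the tool's x, y, z in cm, then the turn, a rotation vector about the tool's x, y, z in rad. In form: hand x y z rx ry rz; .... A call has 1 to 20 rows; each row is the pose to reach, as a shift and turn from the pose commanded when the call began, along the tool's axes at that moment; what a row does not reach only later rows make up. A row lasts 1/12 s, in which the tool goes at most 41.7 mm and 7.16 degrees, less where a joint would pass 70% of its speed; a pose out of reach is approached as far as the arm can. A call with a gripper value outside its range is refused whole. The fingers move at their own pace and stop on an object; "newtons" is the grip in N (left out, the last holds). Time passes only in rows, so rows that repeat a pose let the fingers close. It gives the time, the measured TCP pose, the force, the opening and the grip force at its end, in the units of the state.
- sense(): the state, without advancing time (a new reading comes with each control period).
- capture(name): name is "scene" or "top" or "wrist"; returns the picture (384x512x3 uint8, red, green, blue); there is no depth.
- camera_model(name): a dict with "mtx" (3x3 intrinsics, pixels), "k1" (the pictures are not rectified: a ray, as slopes to the right and down, at radius r is drawn at 1 + k1 r^2 times it, then the intrinsics apply), "eye" and "rotation" of the camera in the world. Camera axes: x right, y down, z forward; pixel columns grow to the right and rows downward; lengths in mm; the calibration is good to about 2 mm. A picture is of the moment at which its call begins: read the wrist's pose just before it. camera_model takes no time and is no camera call; for the wrist camera it gives the pose at the moment of the call.
- finish_job(): hands the job in; it is judged then, once.
Trained networks look in the newest picture that a camera, given by its name, has taken for a name from the list of things; names that differ only in an ending like _2 or _b are one class to them, and where a whole thing is asked for, a point or a joint stands for the part that bears it (a point fixed in the world has none). Each returns a list of dicts, best first, with "score" (0 to 1); they miss things now and then, are a little off and sometimes report something else, mostly with a low value. They report only what shows in the picture. A call takes as long as a camera call. They do not tell look-alikes from the thing itself.
- search_frame(camera, label): "rect" ([centre column, centre row, width, height] in pixels, round what is visible of it).
- trace(camera, label): "mask" (384x512 bool, what is visible of it) and "rect" ([centre column, centre row, width, height] in pixels, round what is visible of it).
- spot_point(camera, label): "xy" ([column, row] in pixels: a listed point, or the origin of a listed thing).
The state is a dict: "time_s": time; "joints": joint angles; "dq": joint speeds; "tau": joint torques, N m; "eef_pos": TCP position; "ee_rot": TCP orientation; "force": force on the tool from outside, world axes, zero at the start; "wrist_torque": the same for the moment, N m; "grip_width": opening from 0.0 (shut) to 1.0 (fully open); "grip_force": force on a finger pad.
Only numpy, scipy, OpenCV 4.12 (cv2) and the standard library are available. Lean on these libraries where they do the work, as an engineer would, in place of code of your own. Each camera call takes 0.05 s, during which the arm holds its last target. There are 200 camera calls.

TASK

At the shop's leak-test stand, release the brass nipple from the upright quick coupling: push the blue thumb ring of the sprung sleeve down and keep it down while you draw the nipple straight up and out, so that the sleeve springs fully forward again. Then stand the nipple upright in the hole of the orange dock, seated down on its shoulder, and let go. Work gently: never jam the ring hard against its stop, never wrench at the nipple while it is locked or ram it into the dock, and leave the other goods on the counter where they are.

Things in the scene. Friction and masses are not known exactly. Their poses are not given: they have to be found in the camera images.
- manifold: Fixed aluminium test manifold, 110 x 90 x 30 mm (x, y, z), round gauge on its -x face; origin at the centre of its underside, z up. On its middle stands a quick coupling: fixed dark steel body, 36 mm diameter, up to 75 mm above the counter; around it a steel sleeve, 48 mm diameter, that slides down, topped by a flat blue thumb ring, 68 mm outside, 28 mm hole, 8 mm thick
- mouth (a point): Centre of the coupling body's mouth, on the vertical axis, 75 mm above the counter, inside the ring; z up. The blue ring's top lies on average 21 mm above this point, but the ring is clamped on the sleeve at a different height each time, up to 9.5 mm higher or lower, and that height is not reported: find it by touch
- nipple_head (a point): Loose brass nipple, 150 g: round grip head 24 mm in diameter, 48 mm long, red spot on top; below it a 16 mm stem, 30 mm long, with a locking groove. This point: on the axis, mid-head, 24 mm above the shoulder (where head meets stem), z up. At the start it is plugged in, shoulder on the mouth; its head stands up through the ring's hole, some 27 mm above the ring; grip it just above the ring
- nipple: The same nipple; origin on its axis at the shoulder, z up. When it has been drawn up about 18 mm its nose leaves the pawls and the sleeve snaps forward (up) by itself; it is wholly out after 30 mm
- dock: Fixed orange parking block, 70 x 70 x 45 mm high, origin at the centre of its underside on the counter; one upright hole in the middle of its top, 20 mm in diameter, 36 mm deep, slightly chamfered
- dock_hole (a point): Centre of the hole's mouth on the dock's top face, 45 mm above the counter, z up. With the nipple seated, its shoulder lies at this point and the middle of its head 24 mm above
- tub: Bystander: round yellow tub, 66 mm in diameter, 60 mm high; origin at the centre of its underside
- contactor: Bystander: black and grey contactor, 45 x 60 x 60 mm; origin at the centre of its underside
- thermostat: Bystander: white thermostat box 50 x 70 x 30 mm with a blue dial, 38 mm high in all; origin at the centre of its underside
- ring_axis (a point): A fixed point on the coupling's axis 21 mm above the mouth (the mean ring height). Sleeve and ring slide 11 mm down to a hard stop against a spring: 6 N at first, 13 N at the stop. Pawls free the nipple from 6 mm down, but lock again if the sleeve returns past that before the nipple has risen 2 mm: with nipple gripped and ring pressed at once, start the lift 8 to 10 mm down; both rise together
Mind the look-alikes: they are no part of the job. Several things have the shape of the dock; the one meant has the colours described above.

How it is judged:
By the outcome, as a careful person would: the job done as asked, in the order asked, and still so for the second after the job is handed in, with the robot touching nothing.
It also fails if it takes over 48 s, if anything falls off the work surface, if the arm or the gripper's body presses on something with over 40 N, if the wrist force passes 120 N, or if a joint passes its speed limit or range.

## Working session

There is one attempt and no reset: what is moved stays moved. The work goes in short steps, Python scripts to look and compute and a tool call to move; the robot and the scene stay as the last step left them, time stands still between calls to the robot, and variables do not carry over. Pictures are saved under pics/ and viewed, at most 10 in all, crops included, and the job is handed in when it is done.

Besides the shell and the picture viewer there is one more tool, called as name(argument=value, ...) on one line, values as JSON. step_arm: Moves the arm, as the interface text tells. Its arguments: {"type":"object","properties":{"commands":{"type":"string"},"newtons":{"type":"number"}},"required":["commands"]}

```bash
ls; mkdir -p pics; cat > h.py <<'E'
from rig import *
import numpy as np, cv2
from scipy.spatial.transform import Rotation as R
def ray(cam,px,m=None):
    m=m or camera_model(cam); K=np.array(m["mtx"]);k=m["k1"]
    d=np.array([(px[0]-K[0,2])/K[0,0],(px[1]-K[1,2])/K[1,1]]);u=d.copy()
    for _ in range(20): u=d/(1+k*(u@u))
    return np.array(m["eye"],float),np.array(m["rotation"])@np.array([u[0],u[1],1])
def atz(cam,px,z,m=None):
    e,d=ray(cam,px,m); return e+d*(z-e[2])/d[2]
def tool(p):
    s=sense();q=s["ee_rot"]; r=R.from_quat([q[1],q[2],q[3],q[0]])
    return r.inv().apply(np.array(p)-s["eef_pos"])/10
E
python3 - <<'E'
from h import *
for c in ("scene","top"):
    cv2.imwrite(f"pics/{c}0.png",capture(c)[:,:,::-1])
    print(c,camera_model(c)["eye"])
    for l,z in (("nipple_head",99),("mouth",75),("ring_axis",96),("dock_hole",45),("dock",0),("tub",0),("contactor",0),("thermostat",0),("manifold",0)):
        for r in spot_point(c,l)[:4]: print(l,np.round(r["xy"]),round(r["score"],2),np.round(atz(c,r["xy"],z)))
s=sense();print(s["ee_rot"],s["force"],s["time_s"])
a=np.hstack([cv2.imread("pics/scene0.png"),cv2.imread("pics/top0.png")]);cv2.imwrite("pics/a.png",cv2.resize(a,(800,300)))
E
```

```text
pics
scene [1147.1891106    16.51502205  575.3591811 ]Traceback (most recent call last):
  File "<stdin>", line 6, in <module>
  File "h.py", line 10, in atz
    e,d=ray(cam,px,m); return e+d*(z-e[2])/d[2]
        ~~~^^^^^^^^^^
  File "h.py", line 8, in ray
    return np.array(m["eye"],float),np.array(m["rotation"])@np.array([u[0],u[1],1])
                                    ~~~~~~~~~~~~~~~~~~~~~~~^~~~~~~~~~~~~~~~~~~~~~~~
ValueError: matmul: Input operand 1 has a mismatch in its core dimension 0, with gufunc signature (n?,k),(k,m?)->(n?,m?) (size 3 is different from 4)
```

Rotation is a quaternion.

```bash
sed -i 's/np.array(m\["rotation"\])@np.array(\[u\[0\],u\[1\],1\])/R.from_quat(m["rotation"],scalar_first=True).apply([u[0],u[1],1])/' h.py
python3 - <<'E'
from h import *
for c in ("scene","top"):
    cv2.imwrite(f"pics/{c}0.png",capture(c)[:,:,::-1])
    m=camera_model(c);print(c,m["eye"],m["rotation"])
    for l,z in (("nipple_head",99),("mouth",75),("ring_axis",96),("dock_hole",45),("dock",0),("tub",0),("contactor",0),("thermostat",0),("manifold",0)):
        for r in spot_point(c,l)[:4]: print(l,np.round(r["xy"]),round(r["score"],2),np.round(atz(c,r["xy"],z)))
s=sense();print(s["ee_rot"],s["force"],s["time_s"])
E
```

```text
scene [1147.1891106    16.51502205  575.3591811 ] [-0.28203811  0.64264611  0.65379663 -0.2828612 ]
nipple_head [345. 151.] 0.65 [509. 214.  99.]
mouth [346. 160.] 0.63 [510. 219.  75.]
ring_axis [350. 150.] 0.92 [503. 225.  96.]
dock_hole [193. 157.] 0.89 [ 468. -113.   45.]
dock [163. 212.] 0.93 [ 599. -163.    0.]
dock [199. 171.] 0.68 [ 463. -104.    0.]
tub [249. 169.] 0.74 [453.  15.   0.]
contactor [233. 222.] 0.83 [624. -16.   0.]
contactor [349. 154.] 0.4 [389. 263.   0.]
thermostat [184. 296.] 0.87 [797. -94.   0.]
thermostat [349. 152.] 0.72 [382. 264.   0.]
thermostat [341. 164.] 0.45 [428. 235.   0.]
manifold [339. 185.] 0.58 [505. 219.   0.]
top [514.14656267  -8.33045567 861.13556955] [ 0.04633077 -0.69760444  0.71404696 -0.03658474]
nipple_head [148. 245.] 0.53 [504. 215.  99.]
mouth [147. 239.] 0.87 [518. 224.  75.]
ring_axis [150. 242.] 0.88 [512. 211.  96.]
dock_hole [296. 260.] 0.82 [466. -96.  45.]
dock_hole [325. 200.] 0.69 [ 595. -167.   45.]
dock [322. 202.] 0.89 [ 595. -167.    0.]
dock [300. 258.] 0.67 [ 468. -110.    0.]
tub [246. 264.] 0.64 [456.  14.   0.]
contactor [260. 190.] 0.56 [628. -21.   0.]
thermostat [153. 240.] 0.69 [516. 230.   0.]
thermostat [285. 121.] 0.67 [793. -88.   0.]
manifold [161. 242.] 0.57 [510. 211.   0.]
[-1.11039484e-05  1.19127608e-01  9.92878952e-01 -7.26965701e-06] [0.61043176 0.57653118 0.22330802] 1.1
```

View pics/top0.png

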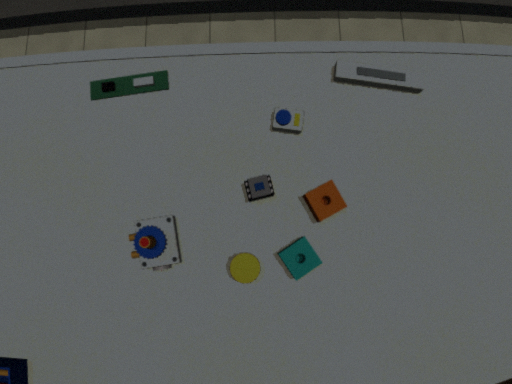

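View pics/scene0.png

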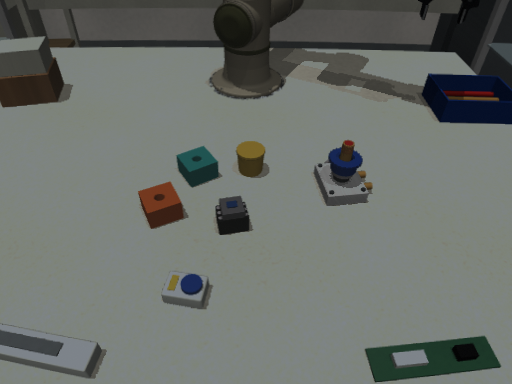

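The top view shows the orange dock with its hole at about (327,200); the teal block at (300,258) is a look-alike. The coupling is at about (150,242) with the red spot at (145,243). The scene view agrees: orange hole at (159,197), nipple top at (348,143). I'll move above the coupling now.

step_arm(commands="0.45 -8 -3.5 0.3 0 0 0;0.45 -16 -7 0.6 0 0 0;0.45 -44.2 -19.6 1.8 0 0 0;0.45 -44.2 -19.6 1.8 0 0 0;0.45 -44.2 -19.6 1.8 0 0 0;0.45 -44.2 -19.6 1.8 0 0 0;0.45 -44.2 -19.6 1.8 0 0 0;0.45 -44.2 -19.6 1.8 0 0 0;0.45 -44.2 -19.6 1.8 0 0 0;0.45 -44.2 -19.6 1.8 0 0 0;0.45 -44.2 -19.6 1.8 0 0 0;0.45 -44.2 -19.6 1.8 0 0 0;0.45 -44.2 -19.6 1.8 0 0 0;0.45 -44.2 -19.6 1.8 0 0 0;0.45 -44.2 -19.6 1.8 0 0 0;0.45 -44.2 -19.6 1.8 0 0 0")

```text
time_s: 2.43
eef_pos: [506.6, 215.9, 230.5]
ee_rot: [-0.0, 0.118, 0.993, 0.0]
force: [-0.7, -0.4, -0.2]
grip_width: 0.447
grip_force: 0.0
```

```bash
python3 - <<'E'
from h import *
s=sense();print(s["eef_pos"],s["ee_rot"],s["force"],s["grip_width"],s["time_s"])
m=camera_model("wrist");print(m["eye"])
im=capture("wrist");cv2.imwrite("pics/w1.png",im[:,:,::-1])
for l,z in (("nipple_head",99),("mouth",75),("ring_axis",96)):
    for r in spot_point("wrist",l)[:2]: print(l,np.round(r["xy"]),round(r["score"],2),np.round(atz("wrist",r["xy"],z,m),1))
def cen(im,f,z,c,m):
    h=cv2.cvtColor(im,cv2.COLOR_RGB2HSV); k=f(h).astype(np.uint8)
    n,_,st,ce=cv2.connectedComponentsWithStats(k)
    for i in np.argsort(-st[1:,4])[:2]+1: print(c,st[i],np.round(ce[i],1),np.round(atz(c,ce[i],z,m),1))
red=lambda h:((h[...,0]<6)|(h[...,0]>174))&(h[...,1]>150)&(h[...,2]>80)
blue=lambda h:(abs(h[...,0].astype(int)-113)<10)&(h[...,1]>130)&(h[...,2]>40)
cen(im,red,123,"wrist",m);cen(im,blue,96,"wrist",m)
t=cv2.imread("pics/top0.png")[:,:,::-1].copy();tm=camera_model("top")
cen(t,red,123,"top",tm);cen(t,blue,96,"top",tm)
t=cv2.imread("pics/scene0.png")[:,:,::-1].copy();tm=camera_model("scene")
cen(t,red,123,"scene",tm)
E
```

```text
[506.5810439  215.89729508 230.48788997] [-7.03574782e-07  1.18482710e-01  9.92956114e-01  5.19884409e-05] [-0.68010161 -0.3600575  -0.17584259] 0.4474926636562471 2.4333
[434.60190273 232.71385312 355.0247301 ]
nipple_head [256. 194.] 0.71 [509.1 212.7  99. ]
ring_axis [262. 194.] 0.74 [511.3 217.2  96. ]
wrist [250 194  22  21 366] [260.6 204. ] [510.7 215.8 123. ]
wrist [ 222  152   78   76 3242] [260.4 186.6] [504.3 217.3  96. ]
top [140 238   8   8  50] [143.9 241.7] [512.  215.7 123. ]
top [134 226  32  32 594] [150.4 241.7] [511.7 210.   96. ]
top [276 110  15  15 172] [282.9 116.8] [772.  -74.4  96. ]
scene [464  91  29   4  69] [477.8  92.5] [287.  586.2 123. ]
scene [345 141   8   4  29] [348.4 142.6] [513.1 215.8 123. ]
```

View pics/w1.png

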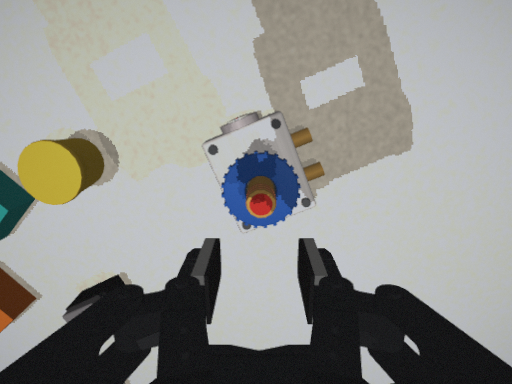

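The wrist picture shows the red spot at (261,204), the blue ring centred near (261,190), and the finger pads at columns 218 and 300. The axis is about (511,216), and three cameras agree to 2 mm. I'll go down beside the head for a closer check.

step_arm(commands="0.4 -0.2 0.05 2 0 0 0;0.4 -0.43 0.1 4 0 0 0;0.4 -0.43 0.1 6 0 0 0;0.4 -0.43 0.1 8 0 0 0;0.4 -0.43 0.1 8.8 0 0 0;0.4 -0.43 0.1 8.8 0 0 0;0.4 -0.43 0.1 8.8 0 0 0")

```text
time_s: 3.22
eef_pos: [511.9, 215.3, 143.0]
ee_rot: [0.0, 0.119, 0.993, 0.0]
force: [0.5, -0.4, -0.1]
grip_width: 0.4
grip_force: 0.0
```

```bash
python3 - <<'E'
from h import *
s=sense();print(s["eef_pos"],s["force"],s["grip_width"],s["time_s"])
m=camera_model("wrist")
im=capture("wrist");cv2.imwrite("pics/w2.png",im[:,:,::-1])
h=cv2.cvtColor(im,cv2.COLOR_RGB2HSV); k=(((h[...,0]<6)|(h[...,0]>174))&(h[...,1]>150)&(h[...,2]>80)).astype(np.uint8)
n,_,st,ce=cv2.connectedComponentsWithStats(k)
for i in np.argsort(-st[1:,4])[:2]+1: print(st[i],np.round(ce[i],1),np.round(atz("wrist",ce[i],123,m),1))
E
```

```text
[511.90414508 215.26425543 142.99485281] [ 0.50798975 -0.41040504 -0.08963265] 0.4003595529693171 3.2167
[244 234  34  31 843] [260.4 248.9] [510.6 215.9 123. ]
[227 117   1   1   1] [227. 117.] [443.9 216.7 123. ]
```

View pics/w2.png

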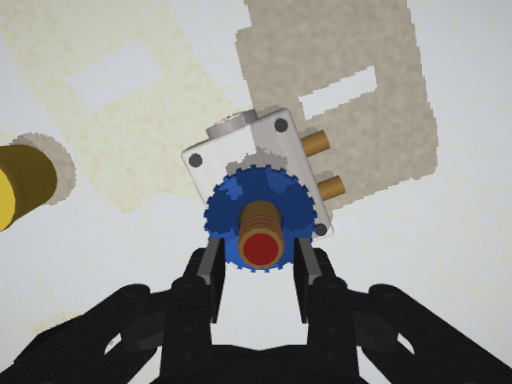

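Centred: the red spot is at (260,249), with the fingers either side at columns 222 and 300. Next I'll feel for the ring.

step_arm(commands="0.4 0 0 1 0 0 0;0.4 0.1 0 1.9 0 0 0;0.4 0.1 0 1.9 0 0 0;0.4 0.1 0 1.9 0 0 0")

```text
time_s: 3.6
eef_pos: [510.4, 215.3, 122.8]
ee_rot: [-0.001, 0.119, 0.993, -0.0]
force: [0.1, 0.9, 0.7]
grip_width: 0.405
grip_force: 0.0
```

step_arm(commands="0.4 0 0 0.25 0 0 0;0.4 0 0 0.5 0 0 0;0.4 0 0 0.5 0 0 0")

```text
time_s: 3.85
eef_pos: [510.6, 215.3, 118.0]
ee_rot: [-0.0, 0.119, 0.993, -0.0]
force: [0.2, -1.1, 0.3]
grip_width: 0.402
grip_force: 0.0
```

step_arm(commands="0.4 0 0 0.2 0 0 0;0.4 0 0 0.4 0 0 0;0.4 0 0 0.4 0 0 0")

```text
time_s: 4.1
eef_pos: [510.6, 215.3, 113.9]
ee_rot: [-0.0, 0.119, 0.993, -0.0]
force: [0.2, -0.2, -0.6]
grip_width: 0.4
grip_force: 0.0
```

step_arm(commands="0.4 0 0 0.2 0 0 0;0.4 0 0 0.4 0 0 0;0.4 0 0 0.4 0 0 0")

```text
time_s: 4.35
eef_pos: [510.5, 215.3, 109.8]
ee_rot: [-0.0, 0.119, 0.993, -0.0]
force: [0.6, -0.0, -1.1]
grip_width: 0.4
grip_force: 0.0
```

step_arm(commands="0.4 0 0 0.2 0 0 0;0.4 0 0 0.3 0 0 0;0.4 0 0 0.3 0 0 0")

```text
time_s: 4.6
eef_pos: [510.6, 215.3, 107.0]
ee_rot: [-0.0, 0.119, 0.993, -0.0]
force: [-0.6, -0.4, 0.2]
grip_width: 0.397
grip_force: 0.0
```

step_arm(commands="0.4 0 0 0.2 0 0 0;0.4 0 0 0.3 0 0 0;0.4 0 0 0.3 0 0 0")

```text
time_s: 4.85
eef_pos: [510.6, 215.3, 104.0]
ee_rot: [-0.0, 0.119, 0.993, -0.0]
force: [0.6, 0.1, -0.5]
grip_width: 0.4
grip_force: 0.0
```

step_arm(commands="0.4 0 0 0.2 0 0 0;0.4 0 0 0.3 0 0 0;0.4 0 0 0.3 0 0 0")

```text
time_s: 5.1
eef_pos: [510.9, 215.3, 101.6]
ee_rot: [0.0, 0.119, 0.993, 0.0]
force: [-2.2, -0.3, 6.5]
grip_width: 0.398
grip_force: 2.9
```

Contact: the ring pushed back with 6.5 N at TCP z of about 101.8. I'll narrow the fingers a little and press partway.

step_arm(commands="0.33 0 0 0 0 0 0;0.33 0 0 0.2 0 0 0;0.33 0 0 0.4 0 0 0;0.33 0 0 0.5 0 0 0;0.33 0 0 0.5 0 0 0")

```text
time_s: 5.52
eef_pos: [511.2, 215.4, 97.2]
ee_rot: [0.001, 0.119, 0.993, 0.0]
force: [-0.8, 0.1, 9.6]
grip_width: 0.332
grip_force: 4.7
```

step_arm(commands="0.33 0 0 0.15 0 0 0;0.33 0 0 0.27 0 0 0;0.33 0 0 0.27 0 0 0;0.33 0 0 0.27 0 0 0")

```text
time_s: 5.85
eef_pos: [511.2, 215.4, 94.8]
ee_rot: [0.001, 0.119, 0.993, 0.0]
force: [-2.9, -1.3, 11.4]
grip_width: 0.331
grip_force: 5.5
```

step_arm(commands="0.2 0 0 0 0 0 0;0.2 0 0 0 0 0 0;0.2 0 0 0 0 0 0;0.2 0 0 0 0 0 0;0.2 0 0 0 0 0 0", newtons=45)

```text
time_s: 6.27
eef_pos: [511.4, 215.4, 95.0]
ee_rot: [0.001, 0.119, 0.993, 0.0]
force: [-3.0, -1.6, 11.8]
grip_width: 0.263
grip_force: 45.0
```

Gripped with the ring about 9 mm down. Now I'll start the lift.

step_arm(commands="0.2 0 0 -0.15 0 0 0;0.2 0 0 -0.3 0 0 0;0.2 0 0 -0.45 0 0 0;0.2 0 0 -0.45 0 0 0")

```text
time_s: 6.6
eef_pos: [511.4, 215.4, 98.8]
ee_rot: [0.001, 0.119, 0.993, 0.0]
force: [0.9, -0.2, 6.5]
grip_width: 0.273
grip_force: 46.3
```

step_arm(commands="0.2 0 0 -0.3 0 0 0;0.2 0 0 -0.6 0 0 0;0.2 0 0 -1.0 0 0 0;0.2 0 0 -1.5 0 0 0;0.2 0 0 -2 0 0 0;0.2 0 0 -2.6 0 0 0;0.2 0 0 -3.3 0 0 0;0.2 0 0 -4.5 0 0 0;0.2 0 0 -6 0 0 0;0.2 0 0 -8 0 0 0;0.2 0 0 -9 0 0 0;0.2 0 0 -9 0 0 0;0.2 0 0 -9 0 0 0")

```text
time_s: 7.68
eef_pos: [510.5, 215.2, 188.0]
ee_rot: [0.0, 0.119, 0.993, -0.0]
force: [0.5, -0.4, -1.8]
grip_width: 0.269
grip_force: 46.1
```

```bash
python3 - <<'E'
from h import *
s=sense();print(s["eef_pos"],s["force"],s["grip_width"],s["time_s"])
a=capture("scene");b=capture("wrist")
c=cv2.resize(a[40:240,100:400],(600,400));cv2.imwrite("pics/c3.png",c[:,:,::-1]);cv2.imwrite("pics/w3.png",b[:,:,::-1])
tm=camera_model("top");t=capture("top")
for c,m in (("top",tm),("scene",camera_model("scene"))):
    for r in spot_point(c,"dock_hole")[:3]: print(c,np.round(r["xy"],1),round(r["score"],2),np.round(atz(c,r["xy"],45,m),1))
# orange dock top outline in top view, dark hole inside
def hole(im,c,m):
    h=cv2.cvtColor(im,cv2.COLOR_RGB2HSV);k=((h[...,0]>4)&(h[...,0]<14)&(h[...,1]>170)&(h[...,2]>120)).astype(np.uint8)
    n,l,st,ce=cv2.connectedComponentsWithStats(k)
    for i in np.argsort(-st[1:,4])[:2]+1:
        cs,hi=cv2.findContours((l==i).astype(np.uint8),cv2.RETR_CCOMP,cv2.CHAIN_APPROX_NONE)
        for q,hh in zip(cs,hi[0]):
            if cv2.contourArea(q)>20:
                M=cv2.moments(q);p=[M["m10"]/M["m00"],M["m01"]/M["m00"]];print(c,"hole" if hh[3]>=0 else "outer",cv2.contourArea(q),np.round(p,1),np.round(atz(c,p,45,m),1))
hole(t,"top",tm);hole(a,"scene",camera_model("scene"))
E
```

```text
[510.54612642 215.23880305 188.01387432] [ 0.48749994 -0.43525273 -1.84656683] 0.2694228532492722 7.6833
top [324.3 199.7] 0.96 [ 596.1 -164.3   45. ]
top [294.8 258.5] 0.92 [468.4 -94.1  45. ]
scene [158.6 194.6] 0.83 [ 592.4 -167.7   45. ]
scene [190.8 157.5] 0.68 [ 469.8 -117.4   45. ]
scene outer 709.5 [158.6 196.9] [ 599.2 -166.5   45. ]
scene hole 93.0 [158.8 196.7] [ 598.7 -166.1   45. ]
```

View pics/c3.png

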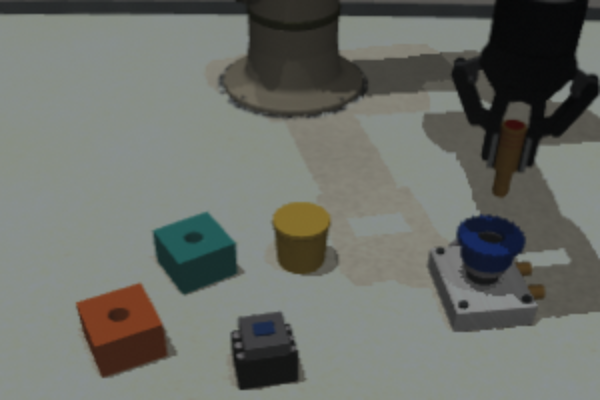

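The nipple is out and held (about 1.5 N of weight), and the ring is back up. The orange dock is at crop (120,315), hole at about (598,-166). I'll move to its +y side for a close look at the hole and the stem.

step_arm(commands="0.2 -0.5 -1 0 0 0 0;0.2 -1.5 -3 0 0 0 0;0.2 -3 -5.8 0 0 0 0;0.2 -4.8 -9 0 0 0 0;0.2 -6.6 -12.4 0 0 0 0;0.2 -8.4 -15.8 0 0 0 0;0.2 -10.2 -19.2 0 0 0 0;0.2 -12 -22.6 0 0 0 0;0.2 -13.7 -26 0 0 0 0;0.2 -15 -28.5 0 0 0 0;0.2 -16 -30.3 0 0 0 0;0.2 -16.7 -31.4 0 0 0 0;0.2 -16.7 -31.6 0 0 0 0;0.2 -16.7 -31.6 0 0 0 0;0.2 -16.7 -31.6 0 0 0 0")

```text
time_s: 9.18
eef_pos: [598.0, -130.2, 188.0]
ee_rot: [-0.0, 0.119, 0.993, 0.0]
force: [-0.9, 0.1, -0.7]
grip_width: 0.271
grip_force: 46.1
```

```bash
python3 - <<'E'
from h import *
s=sense();print(s["eef_pos"],s["force"],s["grip_width"],s["time_s"])
m=camera_model("wrist");im=capture("wrist");cv2.imwrite("pics/w4.png",im[:,:,::-1])
for r in spot_point("wrist","dock_hole")[:3]: print(np.round(r["xy"],1),round(r["score"],2),np.round(atz("wrist",r["xy"],45,m),1))
h=cv2.cvtColor(im,cv2.COLOR_RGB2HSV);k=((h[...,0]>3)&(h[...,0]<15)&(h[...,1]>150)&(h[...,2]>80)).astype(np.uint8)
cs,hi=cv2.findContours(k,cv2.RETR_CCOMP,cv2.CHAIN_APPROX_NONE)
for q,hh in zip(cs,hi[0]):
    if cv2.contourArea(q)>100:
        M=cv2.moments(q);p=[M["m10"]/M["m00"],M["m01"]/M["m00"]];print(hh[3]>=0,cv2.contourArea(q),cv2.boundingRect(q),np.round(p,1),np.round(atz("wrist",p,45,m),1))
E
```

```text
[ 597.98774625 -130.19225451  188.02034623] [-0.89310374  0.10031036 -0.72595614] 0.2707725340965727 9.1833
[248.4  25. ] 0.61 [ 469.9 -107.8   45. ]
[217.5 194. ] 0.6 [ 595.5 -167.7   45. ]
False 6156.0 (164, 135, 109, 109) [220.5 189.3] [ 592.  -163.9   45. ]
```

View pics/w4.png

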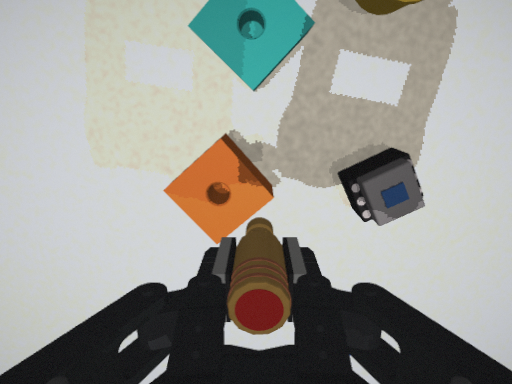

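The orange hole shows at about (218,193) and the stem nose at (260,225). I'll check with a hole-edge fit and calibrate on the held nipple, using the same picture.

```bash
python3 - <<'E'
from h import *
m=camera_model("wrist");im=cv2.imread("pics/w4.png")[:,:,::-1].copy()
h=cv2.cvtColor(im,cv2.COLOR_RGB2HSV).astype(int)
# red top of nipple, at z = TCP-19.9+48
k=(((h[...,0]<6)|(h[...,0]>174))&(h[...,1]>150)&(np.indices(h.shape[:2])[0]>270)).astype(np.uint8)
n,l,st,ce=cv2.connectedComponentsWithStats(k);i=1+np.argmax(st[1:,4]);print("red",st[i],ce[i],atz("wrist",ce[i],188-19.9+48,m))
g=im[...,0].astype(np.uint8);sub=g[176:212,198:238]
print(sub[::3,::2])
dark=(sub<cv2.threshold(sub,0,255,cv2.THRESH_OTSU)[0]).astype(np.uint8)
cs,_=cv2.findContours(dark,cv2.RETR_EXTERNAL,cv2.CHAIN_APPROX_NONE)
q=max(cs,key=cv2.contourArea);e=cv2.fitEllipse(q);print("ellipse",e[0][0]+198,e[0][1]+176,e[1],atz("wrist",[e[0][0]+198,e[0][1]+176],45,m),cv2.contourArea(q))
cv2.imwrite("pics/hole.png",cv2.resize(im[170:250,190:290],(700,560),interpolation=cv2.INTER_CUBIC)[:,:,::-1])
E
```

```text
red [ 235  289   48   42 1554] [258.68275418 309.5045045 ] [ 596.92943081 -130.25974875  216.1       ]
[[202 203 204 203 203 202 203 203 203 204 203 205 202 203 204 204 204 202
  202 203]
 [204 202 203 204 202 202 203 203 202 202 204 204 203 205 202 202 203 203
  203 204]
 [202 203 204 204 202 202 205 192 172 156 158 163 181 202 201 202 202 203
  203 202]
 [203 203 203 204 202 192 137  94 127 140 148 151 188 200 175 202 208 209
  208 208]
 [201 203 204 202 185 125  76  82 121 152 153 130 137 146 203 181 203 209
  207 207]
 [203 203 201 202 146  87  81  83  88  94 124 128 127 129 125 138 183 208
  209 207]
 [202 204 202 202 160  90  85  86  88  90  92  93  92  95  90  89 167 207
  208 209]
 [204 202 204 203 174 124  85  88  91  90  92  92  92  92  89 107 181 208
  208 208]
 [208 205 203 202 203 164 108  89  90  93  90  92  93  91 105 174 204 209
  208 205]
 [208 208 208 208 208 209 194 163 156 110  94  93 125 168 189 206 208 208
  208 207]
 [207 207 208 208 208 209 209 208 205 203 197 198 205 208 208 208 208 206
  208 208]
 [208 209 209 208 208 206 208 207 207 209 207 209 207 208 208 208 208 207
  207 207]]
ellipse 217.1916904449463 193.5703010559082 (19.45922088623047, 23.22174072265625) [ 595.37041902 -167.72720705   45.        ] 342.0
```

View pics/hole.png

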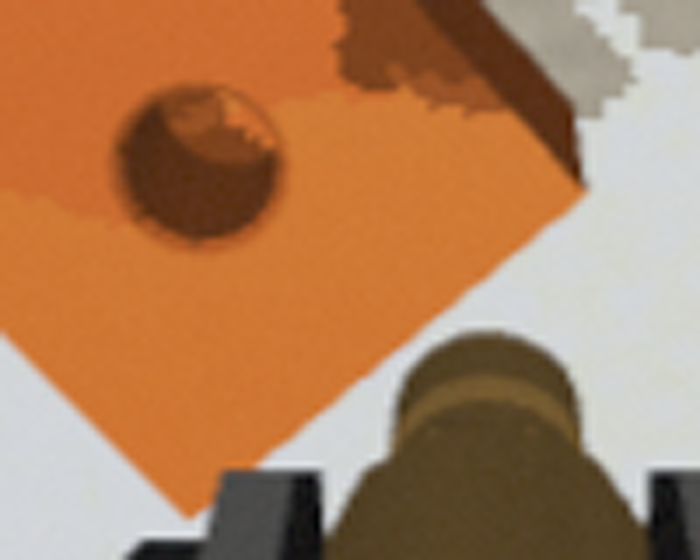

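The hole rim centre is at about (218,193), i.e. (595.8,-167.2). The nipple axis is 1 mm to -x of the TCP. I'll move over the hole and stop with the nose just above it.

step_arm(commands="0.2 -0.2 -0.9 0 0 0 0;0.2 -0.5 -2.3 0 0 0 0;0.2 -0.78 -3.6 1 0 0 0;0.2 -0.78 -3.6 3 0 0 0;0.2 -0.78 -3.6 5.5 0 0 0;0.2 -0.78 -3.6 7.5 0 0 0;0.2 -0.78 -3.6 8.6 0 0 0;0.2 -0.78 -3.6 8.8 0 0 0;0.2 -0.78 -3.6 8.8 0 0 0;0.2 -0.78 -3.6 8.8 0 0 0")

```text
time_s: 10.12
eef_pos: [597.8, -168.6, 101.2]
ee_rot: [0.001, 0.119, 0.993, -0.0]
force: [-0.1, 0.5, -2.4]
grip_width: 0.266
grip_force: 46.0
```

```bash
python3 - <<'E'
from h import *
s=sense();print(s["eef_pos"],s["force"],s["grip_width"],s["time_s"])
a=capture("scene");b=capture("top");w=capture("wrist")
A=cv2.resize(a[140:230,110:210],(400,360),interpolation=cv2.INTER_CUBIC);W=cv2.resize(w[160:340,160:360],(400,360))
cv2.imwrite("pics/c5.png",np.hstack([A,W])[:,:,::-1])
E
```

```text
[ 597.84401994 -168.62345756  101.19515312] [-0.11362274  0.54150339 -2.35288525] 0.26587915197833584 10.1167
```

View pics/c5.png

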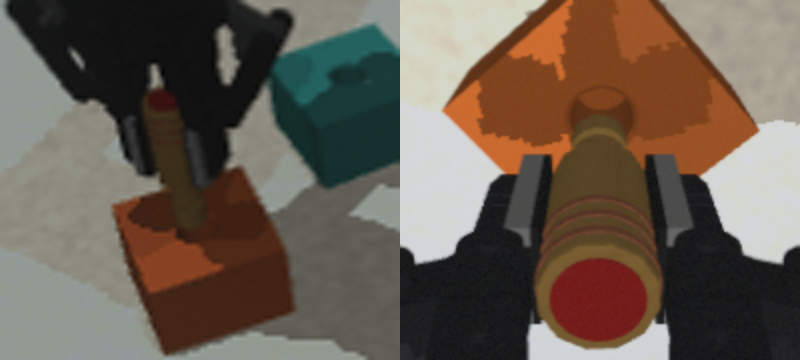

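The wrist crop shows the nose just in front of the hole, with the rim spanning columns 568 to 635 and the nose 573 to 626. I'll turn those edges into an offset.

```bash
python3 - <<'E'
from h import *
s=sense();print(s["eef_pos"])
m=camera_model("wrist")
P=lambda c,r:[160+(c-400)/2-.25,160+r/2-.25]
for n,p,z in (("far",P(601,86),45),("left",P(568,108),45),("right",P(635,108),45),("noseL",P(573,128),52),("noseR",P(626,128),52),("red",P(599,300),s["eef_pos"][2]+28.1)): print(n,np.round(atz("wrist",p,z,m),1))
# tool axes in world
q=s["ee_rot"];print(np.round(R.from_quat(q,scalar_first=True).as_matrix(),3))
E
```

```text
[ 597.80897557 -168.32426239  101.28899751]
far [ 584.4 -164.7   45. ]
left [ 588.9 -176.2   45. ]
right [ 593.7 -156.3   45. ]
noseL [ 592.9 -175.4   52. ]
noseR [ 596.6 -160.1   52. ]
red [ 596.5 -168.4  129.4]
[[-0.972  0.236  0.002]
 [ 0.236  0.972 -0.001]
 [-0.002 -0.    -1.   ]]
```

step_arm(commands="0.2 0 0 0 0 0 0;0.2 0 0 0 0 0 0;0.2 0 0 0 0 0 0;0.2 0 0 0 0 0 0")

```text
time_s: 10.6
eef_pos: [597.4, -168.0, 100.2]
ee_rot: [0.0, 0.119, 0.993, -0.0]
force: [0.9, 0.2, -1.4]
grip_width: 0.274
grip_force: 46.0
```

step_arm(commands="0.2 0.07 0.06 0.1 0 0 0;0.2 0.07 0.06 0.3 0 0 0;0.2 0.07 0.06 0.5 0 0 0;0.2 0.07 0.06 0.7 0 0 0;0.2 0.07 0.06 0.8 0 0 0;0.2 0.07 0.06 0.8 0 0 0;0.2 0.07 0.06 0.8 0 0 0")

```text
time_s: 11.18
eef_pos: [596.8, -167.3, 92.0]
ee_rot: [-0.0, 0.119, 0.993, 0.0]
force: [-0.5, -0.2, -0.8]
grip_width: 0.265
grip_force: 46.0
```

Nose is 3 mm into the hole with no contact force. I'll continue gently.

step_arm(commands="0.2 0 0 0.2 0 0 0;0.2 0 0 0.4 0 0 0;0.2 0 0 0.6 0 0 0;0.2 0 0 0.8 0 0 0;0.2 0 0 0.8 0 0 0;0.2 0 0 0.8 0 0 0")

```text
time_s: 11.68
eef_pos: [596.7, -167.3, 83.9]
ee_rot: [-0.0, 0.119, 0.993, 0.0]
force: [-0.2, 0.5, -1.8]
grip_width: 0.266
grip_force: 46.0
```

step_arm(commands="0.2 0 0 0.3 0 0 0;0.2 0 0 0.6 0 0 0;0.2 0 0 0.9 0 0 0;0.2 0 0 1.2 0 0 0;0.2 0 0 1.5 0 0 0;0.2 0 0 1.65 0 0 0;0.2 0 0 1.65 0 0 0;0.2 0 0 1.65 0 0 0")

```text
time_s: 12.35
eef_pos: [596.8, -167.3, 67.5]
ee_rot: [-0.0, 0.119, 0.993, 0.0]
force: [-0.3, 0.0, -0.7]
grip_width: 0.271
grip_force: 46.0
```

step_arm(commands="0.2 0 0 0.07 0 0 0;0.2 0 0 0.15 0 0 0;0.2 0 0 0.15 0 0 0")

```text
time_s: 12.6
eef_pos: [596.7, -167.3, 66.0]
ee_rot: [-0.0, 0.119, 0.993, 0.0]
force: [-0.8, -0.0, -1.9]
grip_width: 0.267
grip_force: 46.0
```

step_arm(commands="0.2 0 0 0.05 0 0 0;0.2 0 0 0.1 0 0 0;0.2 0 0 0.1 0 0 0;0.2 0 0 0.1 0 0 0")

```text
time_s: 12.93
eef_pos: [596.8, -167.3, 65.2]
ee_rot: [0.0, 0.119, 0.993, -0.0]
force: [0.4, 0.6, -1.9]
grip_width: 0.265
grip_force: 46.2
```

step_arm(commands="0.2 0 0 0.05 0 0 0;0.2 0 0 0.07 0 0 0;0.2 0 0 0.07 0 0 0;0.2 0 0 0.07 0 0 0")

```text
time_s: 13.27
eef_pos: [596.9, -167.3, 65.1]
ee_rot: [0.0, 0.119, 0.993, -0.0]
force: [-2.4, 0.8, 5.7]
grip_width: 0.268
grip_force: 46.7
```

Seated: 6 N at the expected height. Letting go and rising straight up.

step_arm(commands="0.35 0 0 -0.05 0 0 0;0.5 0 0 -0.05 0 0 0;0.5 0 0 -0.05 0 0 0;0.5 0 0 -0.05 0 0 0;0.5 0 0 -0.5 0 0 0;0.5 0 0 -1.5 0 0 0;0.5 0 0 -3 0 0 0;0.5 0 0 -5 0 0 0;0.5 0 0 -8 0 0 0;0.5 0 0 -11 0 0 0;0.5 0 0 -13 0 0 0;0.5 2 4 -14 0 0 0;0.5 4 8 -14 0 0 0;0.5 6 12 -14 0 0 0;0.5 6 12 -14 0 0 0;0.5 6 12 -14 0 0 0")

```text
time_s: 14.6
eef_pos: [566.5, -33.9, 205.8]
ee_rot: [0.001, 0.117, 0.993, 0.0]
force: [0.8, -0.1, -0.6]
grip_width: 0.5
grip_force: 0.0
```

```bash
python3 - <<'E'
from h import *
s=sense();print(s["eef_pos"],s["force"],s["grip_width"],s["time_s"])
a=capture("scene")
cv2.imwrite("pics/c6.png",cv2.resize(a[60:340,100:440],(720,593),interpolation=cv2.INTER_CUBIC)[:,:,::-1])
m=camera_model("scene")
for l,z in (("nipple_head",69),("tub",0),("contactor",0)):
    r=spot_point("scene",l)[0];print(l,r["xy"],np.round(atz("scene",r["xy"],z,m)))
E
```

```text
[566.45467821 -33.90185019 205.75035931] [ 0.83333029 -0.12059552 -0.55730544] 0.49986532655259813 14.6
nipple_head [156.7, 184.3] [ 588. -169.   69.]Traceback (most recent call last):
  File "<stdin>", line 7, in <module>
IndexError: list index out of range
```

View pics/c6.png

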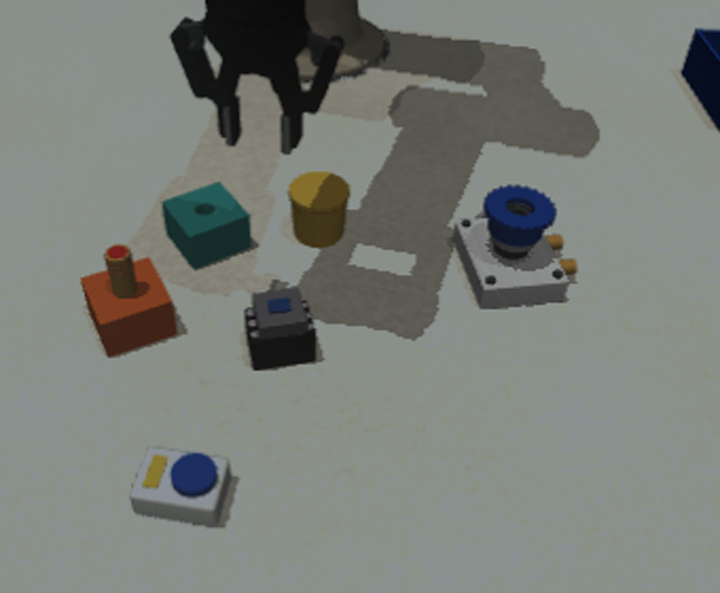

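The nipple stands upright in the orange dock, head at about (120,270). The coupling's ring is up and empty at (518,205), and the other goods are where they were.

```bash
python3 -c "
from rig import *
print(finish_job())"
```

```text
the job is handed in; nothing more can be done
None
```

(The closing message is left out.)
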